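# Wake, tare and check the shop counter scale

### The job

Get the counter scale ready for weighing into the tin that stands on it, with light touches of the fingertips: push down the raised far end of its rocker switch so that it stays on, press the round key to tare, then tap the bare steel of the weighing pan beside the tin, and last press the square key to store the reading, in that order. Press no key before the scale is switched on, never press the bar-shaped or the triangular key, and leave the tin and all other things on the counter where they stand.

Things in the scene. Friction and masses are not known exactly. Their poses are not given: they have to be found in the camera images.
- scale: White counter scale, 330 mm deep (its x) by 340 mm wide (its y), fixed; origin on the table under its middle, x towards its back (away from the robot), z up. Level key panel at the front, 70 mm above the table, with a row along y, 120 mm before the origin, of five controls 58 mm apart whose order changes: rocker switch, round, square, bar-shaped and triangular key. A blank black display lies between keys and pan.
- pan: Brushed steel weighing pan, a flat plate 230 mm (x) by 290 mm (y), 4 mm thick; origin at the centre of its upper face, 112 mm above the table; axes as the scale's. It is sprung: it starts to sink at 1.5 to 3 N, then 1 mm for each 0.6 N, to a stop at 12 mm, and springs back. A push over 20 N overloads it.
- rocker (a joint): Angle of the rocker switch in rad: 0 off (far end raised), 0.4 on (far end down). It stays where it is left; it is on beyond 0.28.
- rocker_far (a point): Point to push on the rocker switch, on its upper face near the far (raised when off) end: 16 mm from its middle, towards the scale's x. The rocker is a grey bar 50 mm long (scale's x), 23 mm wide, in a white frame. Off, this point stands about 20 mm above the key panel; it goes down about 6 mm, on pushing with 2 to 4 N (a broad, flat fingertip over it goes down some 8 mm before the rocker meets its stop). A push over 20 N is too hard.
- key_round_top (a point): Top of the round key, 30 mm in diameter, at the centre of its upper face, 12 mm above the level key panel. Plain grey plastic.
- key_round (a joint): Travel of the round key in m: 0 up, 0.006 fully down (about 6 N); springs back up by itself. Counts as pressed beyond half way (0.003).
- key_square_top (a point): Top of the square key, 29 by 29 mm, at the centre of its upper face, 12 mm above the level key panel. Plain grey plastic.
- key_square (a joint): Travel of the square key in m: 0 up, 0.006 fully down (about 6 N); springs back up by itself. Counts as pressed beyond half way (0.003).
- key_bar_top (a point): Top of the bar-shaped key, 46 mm (scale's x) by 14 mm, at the centre of its upper face, 12 mm above the level key panel. Plain grey plastic. Not to be pressed.
- key_bar (a joint): Travel of the bar-shaped key in m: 0 up, 0.006 fully down (about 6 N); springs back up by itself. Counts as pressed beyond half way (0.003).
- key_triangle_top (a point): Top of the triangular key, about 36 mm a side, at the centre of its upper face, 12 mm above the level key panel. Plain grey plastic. Not to be pressed.
- key_triangle (a joint): Travel of the triangular key in m: 0 up, 0.006 fully down (about 6 N); springs back up by itself. Counts as pressed beyond half way (0.003).
- tin_mid (a point): Middle (half-way up) of the plain steel tin, 60 mm in diameter, 68 mm high, that stands loose on the pan, anywhere from left to right. Not to be moved.
- bowl: Terracotta bowl, 68 mm wide, 50 mm high, loose beside the scale on its left (+y); origin under its centre.
- flask: Small amber bottle, 34 mm in diameter, 75 mm high, loose beside the scale on its right (-y); origin under its centre.
- carton: Plain carton 55 x 85 x 40 mm, loose on the left; origin under its centre.
- tongs: Steel charcoal tongs, 170 mm long, lying loose on the left; origin near the middle.
- stem: Turned wooden stem piece, 54 mm wide, 100 mm high, loose on the right; origin under its centre.
- dish: Brass dish, 110 mm wide, 18 mm high, loose on the right; origin under its centre.

How it is judged (in metres and radians):
On the way, in this order (a step that is already met when the one before it is completed fails the run):
1. the rocker switch is pushed to on (value of joint rocker above 0.28 rad), for 0.05 s.
2. the round key is pressed (value of joint key_round above 0.003 m and contact force between the fingers and key_round above 0.3 N), for 0.03 s.
3. the fingertips tap the bare pan (contact force between the fingers and pan above 0.8 N), for 0.03 s.
4. the square key is pressed (value of joint key_square above 0.003 m and contact force between the fingers and key_square above 0.3 N), for 0.03 s.
At the end, for the whole second after the job is handed in: The rocker switch is left on (beyond 0.28 rad), all keys and the pan have sprung back up (keys within 2 mm, pan within 3 mm), the tin stands upright on the pan within 15 mm of where it was, and the other loose things are within 20 mm of where they were (value of joint rocker above 0.28 rad and value of joint each of key_round, key_square, key_bar, key_triangle below 0.002 m and z of pan in the frame of scale above 0.109 m and distance of tin_mid from where it was at the start of the episode below 0.015 m and angle between tin_mid's own z axis and vertical below 0.15 rad and distance of each of bowl, flask, carton, tongs, stem, dish from where it was at the start of the episode below 0.02 m); the robot touches nothing.
It fails at once if a key is pressed while the scale is still off (value of joint rocker below 0.2 rad and value of joint any of key_round, key_square above 0.003 m).
It fails at once if the bar-shaped or the triangular key is pressed (value of joint any of key_bar, key_triangle above 0.003 m).
It fails at once if the rocker, a key or the pan is pushed with more than 20 N (contact force between any of the fingers, the arm and pan above 20 N or contact force between any of the fingers, the arm and rocker above 20 N or contact force between any of the fingers, the arm and key_round above 20 N or contact force between any of the fingers, the arm and key_square above 20 N).
It fails at once if the tin is shifted more than 20 mm, lifted or tipped (distance of tin_mid from where it was at the start of the episode above 0.02 m or angle between tin_mid's own z axis and vertical above 0.3 rad or z of tin_mid in the frame of pan above 0.042 m).
It fails at once if another loose thing is shifted more than 20 mm (distance of any of bowl, flask, carton, tongs, stem, dish from where it was at the start of the episode above 0.02 m).
It also fails if it takes over 48 s, if anything falls off the work surface, if the arm or the gripper's body presses on something with over 40 N, if the wrist force passes 120 N, or if a joint passes its speed limit or range.

### The arm

A 6-joint arm with a two-finger parallel gripper is mounted at the origin on the work surface. World frame = base frame: x ahead of the robot, y to its left, z up, the work surface at z = 0. Lengths are in mm, angles in rad, forces in N, time in s.
With the tool pointing down it reaches from about 250 to 775 mm from the base axis. Payload 4 kg.
Tool frame: the origin (TCP) lies between the finger pads; the fingertips stand 14 mm ahead of it and the grasp point (between the pads) lies 5 mm behind it (r.tip_extent is the distance from the TCP to the fingertips, in mm); z points along the fingers, y is the direction in which the jaws open and shut (so a half turn about z gives the same grasp; the last joint's range is limited). The gripper opens to 85 mm and grips with 20 to 120 N. Pads are 22 mm wide; open, the fingers measure 114 mm over their backs; the gripper's body (76 mm by 85 mm) begins 54 mm behind the grasp point. The pads swing forward as they close: fully open they stand 13 mm farther back than shut.
Start: joints at [1.233, 0.087, 1.371, -0, 1.684, -0.103], TCP at [127.964, 534.922, 245.341] pointing down, gripper open.
Joint ranges: [-3.1, 3.1], [-0.76, 2.03], [0.27, 2.55], [-1.08, 4.22], [0.17, 2.65], [-2.57, 2.57]. Speed limits (rad/s): [2.79, 2.79, 3.14, 3.14, 3.14, 3.14].

### API

Orientations are given as [roll, pitch, yaw] about the fixed x, y, z axes, in that order (R = Rz(yaw) Ry(pitch) Rx(roll)).
In Python, from station import r gives the robot as it stands. The module is installed in compiled form; this text tells all that it offers. Calls block until the motion is done:
- r.move_to(position, orientation): joint-space move of the TCP to a pose.
- r.movel(position, vel=150, rotation=None, contact_N=None): straight line of the TCP; rotation=None keeps the orientation; vel is the mean speed in mm/s. With contact_N (N) it stops when the force on the tool has changed by that much, and returns True; else False.
- r.set_joints(angles): joint-space move.
- r.move_gripper(opening, force=None): finger opening in mm; force is the grip in N (None keeps the last); returns when the fingers have stopped.
- r.hold(seconds).
- r.inverse_kinematics(position, orientation): joint angles nearest the present ones, or None.
- r.get_state(): the state.
- r.capture(name): name is "scene" or "top"; returns the picture (384x512x3 uint8, blue, green, red); there is no depth.
- r.get_calibration(name): a dict with "intrinsics" (3x3 intrinsics, pixels), "k1" (the pictures are not rectified: a ray, as slopes to the right and down, at radius r is drawn at 1 + k1 r^2 times it, then the intrinsics apply), "rvec" (rotation vector, rad) and "tvec" (3), from world to camera coordinates, as OpenCV has them. Camera axes: x right, y down, z forward; pixel columns grow to the right and rows downward; lengths in mm; the calibration is good to about 2 mm. A picture is of the moment at which its call begins. get_calibration takes no time and is no camera call.
A pose or a line that the arm cannot do raises r.Unreachable and nothing moves.
- r.close_job(): hands the job in, once; it reports no verdict.
Trained networks look in the newest picture that a camera, given by its name, has taken for a name from the list of things; names that differ only in an ending like _2 or _b are one class to them, and where a whole thing is asked for, a point or a joint stands for the part that bears it (a point fixed in the world has none). Each returns a list of dicts, best first, with "score" (0 to 1); they miss things now and then, are a little off and sometimes report something else, mostly with a low value. They report only what shows in the picture. A call takes as long as a camera call.
- r.spot_in(camera, label): "pixel" ([column, row] in pixels, amid what is visible of it).
The state is a dict: "time": time; "joint_positions": joint angles; "joint_vel": joint speeds; "joint_torque": joint torques, N m; "eef_pos": TCP position; "tcp_rot": TCP orientation; "force": force on the tool from outside, world axes, zero at the start; "ft_torque": the same for the moment, N m; "finger_gap": finger opening in mm.
Only numpy, scipy, OpenCV 4.12 (cv2) and the standard library are available. Lean on these libraries where they do the work, as an engineer would, in place of code of your own. Each camera call takes 0.05 s, during which the arm holds its last target.

## Working session

There is one attempt and no reset: what is moved stays moved. The work goes in short steps, each a Python script; the robot and the scene stay as the last script left them, time stands still between calls to the robot, and variables do not carry over. Pictures are saved under pics/ and viewed, and the job is handed in when it is done.

```bash
mkdir -p pics
python3 - <<'E'
from station import r
import cv2
for n in ["scene","top"]:
    im=r.capture(n); cv2.imwrite(f"pics/{n}0.png",im)
    print(n,r.get_calibration(n))
    for l in ["scale","pan","rocker","rocker_far","key_round_top","key_square_top","key_bar_top","key_triangle_top","tin_mid"]:
        print(l,[(d["pixel"],round(d["score"],2)) for d in r.spot_in(n,l)[:3]])
print(r.get_state(), r.tip_extent)
E
```

```text
scene {'intrinsics': array([[472.86026735,   0.        , 246.02484407],
       [  0.        , 472.86026735, 197.44378738],
       [  0.        ,   0.        ,   1.        ]]), 'k1': -0.18057382943929637, 'rvec': array([ 2.36808351,  0.89177985, -0.27089198]), 'tvec': array([-401.26099864, -218.53394405, 1995.71436168])}
scale [([244.7, 226.3], 0.55), ([211.9, 202.9], 0.55), ([199.3, 253.3], 0.44)]
pan [([255.6, 221.8], 0.67)]
rocker [([279.3, 134.8], 0.4)]
rocker_far [([211.6, 204.7], 0.51)]
key_round_top []
key_square_top []
key_bar_top []
key_triangle_top []
tin_mid [([256.2, 212.2], 0.7)]
top {'intrinsics': array([[432.30690121,   0.        , 248.18679357],
       [  0.        , 432.30690121, 189.49734951],
       [  0.        ,   0.        ,   1.        ]]), 'k1': -0.059071955205197375, 'rvec': array([ 2.15754892, -2.17360609,  0.12465373]), 'tvec': array([  16.16544629,  532.90220321, 1241.03964567])}
scale [([265.9, 176.5], 0.88), ([409.0, 217.5], 0.38)]
pan [([259.5, 156.8], 0.71)]
rocker [([287.0, 219.4], 0.43)]
rocker_far [([286.8, 219.3], 0.5), ([408.7, 218.0], 0.26)]
key_r
[... 167 characters left out ...]
'time': 1.0, 'joint_positions': array([ 1.23288483e+00,  8.71818997e-02,  1.37067635e+00,  6.71129397e-06,
        1.68356388e+00, -1.03089517e-01]), 'joint_vel': array([-1.82868998e-03,  2.70412453e-04,  8.44235266e-04, -8.12595234e-06,
       -7.60086999e-05,  1.02753412e-03]), 'joint_torque': array([ 1.69018526e-04, -3.51760805e+01, -3.13458467e+01, -2.16347821e-04,
        8.87959723e-04, -2.34681842e-06]), 'eef_pos': array([127.97622098, 534.93757287, 245.36279607]), 'tcp_rot': array([3.14142234e+00, 1.09154943e-05, 2.90677143e+00]), 'force': array([ 0.65424069,  1.15795397, -0.13243265]), 'ft_torque': array([-0.0312443 ,  0.00538928, -0.02796495]), 'finger_gap': 86.02530009706885} 14.0
```

Run:
```python
import cv2
im=cv2.imread("pics/top0.png"); cv2.imwrite("pics/topz.png",cv2.resize(im[90:260,190:350],(750,797*1)[:2] if 0 else (564,600),interpolation=cv2.INTER_CUBIC))
im=cv2.imread("pics/scene0.png"); cv2.imwrite("pics/scenez.png",cv2.resize(im[100:300,120:370],(750,600),interpolation=cv2.INTER_CUBIC))
```

```text
(no output)
```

View pics/top0.png

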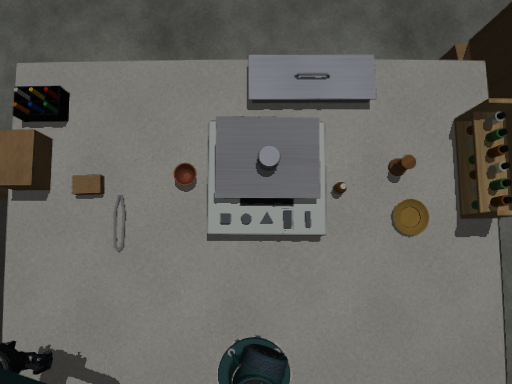

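View pics/topz.png

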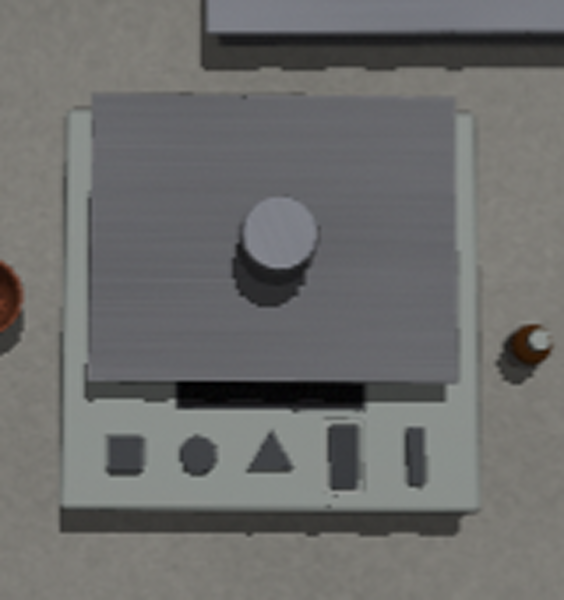

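View pics/scenez.png

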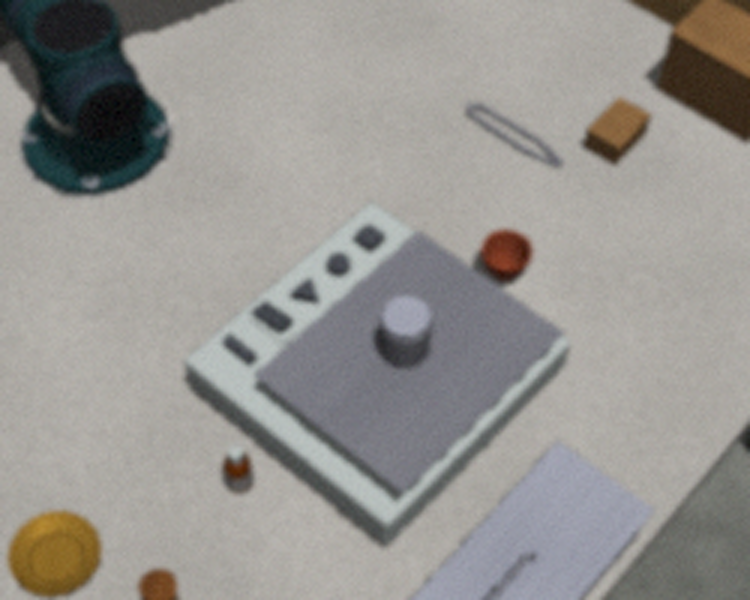

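The row from left (+y) reads square, round, triangle, rocker, bar; in the top picture that is about (225,219), (246,219), (266,219), (288,219) and (308,219). The tin is at (269,156), about the middle of the pan. The networks agree, but they missed the square key.

```bash
cat > geo.py <<'E'
import numpy as np, cv2
from scipy.optimize import least_squares
from station import r
def ray(n,px):
    c=r.get_calibration(n);K=c["intrinsics"]
    p=cv2.undistortPoints(np.array([[px]],float),K,np.array([c["k1"],0,0,0.]))[0,0]
    R=cv2.Rodrigues(c["rvec"])[0];t=c["tvec"]
    return -R.T@t, R.T@np.array([p[0],p[1],1])
def at(n,px,z):
    o,d=ray(n,px); return o+d*(z-o[2])/d[2]
E
python3 - <<'E'
from geo import *
im=cv2.imread("pics/top0.png"); g=im.max(2)
sub=g[205:233,212:322]; m=(sub<100).astype(np.uint8)
n,lab,st,ce=cv2.connectedComponentsWithStats(m)
bl=[]
for i in range(1,n):
    if st[i,4]>25: 
        w=(140.-sub.astype(float)); ys,xs=np.nonzero(lab==i); bl.append((xs.mean()+212,ys.mean()+205,st[i].tolist()))
bl.sort(); print(bl)
ti=im
P={"top":[[225.5,218.6],[246.2,218.9],[266.4,219.5],[287.6,219.5],[308,219.5]],
"scene":[[243.3,179],[232.7,188.3],[221.7,197.3],[210.7,205.7],[199.7,216.3]]}
if len(bl)==5: P["top"]=[b[:2] for b in bl]
for n in P:
    W=np.array([at(n,p,81)[:2] for p in P[n]]); print(n,W.round(1).tolist())
    Y=np.array([116,58,0,-58,-116.])
    f=lambda q:np.concatenate([(q[0]+np.cos(q[2])*-120-np.sin(q[2])*Y-W[:,0]),(q[1]+np.sin(q[2])*-120+np.cos(q[2])*Y-W[:,1])])
    s=least_squares(f,[W[2,0]+120,W[2,1],0]); print(s.x, s.fun.round(1))
print("tin top",at("top",[190+280/3.525,90+233/3.53],180), at("scene",[120+407/3,100+317/3],180))
for c in [(92,95),(456,97),(460,382),(90,380)]: print("pan",at("top",[190+c[0]/3.525,90+c[1]/3.53],112).round(1))
for c in [(423,233),(568,335),(402,497),(258,383)]: print("pan sc",at("scene",[120+c[0]/3,100+c[1]/3],112).round(1))
E
```

```text
[(np.float64(225.23076923076923), np.float64(218.53846153846155), [8, 8, 11, 12, 117]), (np.float64(245.64583333333334), np.float64(218.79166666666666), [29, 8, 11, 12, 96]), (np.float64(266.2470588235294), np.float64(219.27058823529413), [48, 7, 13, 12, 85]), (np.float64(267.17543859649123), np.float64(205.05263157894737), [28, 0, 54, 2, 57]), (np.float64(286.9756097560976), np.float64(218.89634146341464), [71, 5, 9, 19, 164]), (np.float64(307.2826086956522), np.float64(219.2173913043478), [93, 6, 6, 17, 92])]
top [[445.7, 76.6], [444.5, 18.6], [442.4, -37.9], [441.9, -97.4], [441.4, -154.6]]
[ 5.63154140e+02 -4.12849440e+01 -1.94149916e-02] [-0.3 -0.2  0.8  0.2 -0.5  0.5  0.4 -1.   0.4 -0.3]
scene [[450.9, 75.1], [450.5, 15.3], [448.1, -42.6], [443.9, -97.1], [446.4, -157.1]]
[ 5.67921173e+02 -4.45149699e+01 -2.70522503e-02] [ 0.2 -1.  -0.1  2.5 -1.6 -0.4  1.4  1.4 -2.2 -0.2]
tin top [603.86974879 -43.41293517 180.        ] [608.94778033 -43.74108593 180.        ]
pan [729.4 101.  112. ]
pan [ 726.1 -189.1  112. ]
pan [ 498.2 -186.   112. ]
pan [501.9 102.3 112. ]
pan sc [511.9 104.9 112. ]
pan sc [739. 101. 112.]
pan sc [ 731.1 -192.7  112. ]
pan sc [ 511.6 -190.1  112. ]
```

```bash
cat >> geo.py <<'E'
S=np.array([565.,-41.5]); YAW=-0.02
def sc(x,y): 
    c,s=np.cos(YAW),np.sin(YAW); return np.array([S[0]+c*x-s*y,S[1]+s*x+c*y])
ROT=[np.pi,0,np.pi+YAW]
def go(xy,tipz,**k):
    return r.movel([xy[0],xy[1],tipz+r.tip_extent],**k)
def st(m=""):
    s=r.get_state(); print(m,"t",round(s["time"],2),"tip",(s["eef_pos"]-[0,0,r.tip_extent]).round(1),"F",s["force"].round(2),"gap",round(s["finger_gap"],1))
E
python3 - <<'E'
from geo import *
r.move_gripper(0,20); print(r.tip_extent)
p=sc(-120+16,-58)
print(r.inverse_kinematics([p[0],p[1],114],ROT),r.inverse_kinematics([p[0],p[1],114],[np.pi,0,YAW]))
r.move_to([p[0],p[1],220],ROT); st()
go(p,100,vel=100); st()
cv2.imwrite("pics/s1.png",cv2.resize(r.capture("scene")[120:270,150:350],(800,600),interpolation=cv2.INTER_CUBIC))
cv2.imwrite("pics/t1.png",cv2.resize(r.capture("top")[140:260,190:350],(800,600),interpolation=cv2.INTER_CUBIC))
E
```

```text
14.0
[-0.32943829 -0.02587961  1.75167115  0.          1.41580111 -1.88023462] [-3.29438293e-01 -2.58796055e-02  1.75167115e+00 -4.44089210e-16
  1.41580111e+00  1.26135803e+00]
 t 4.3 tip [460.  -96.8 206.1] F [ 0.18  0.06 -0.09] gap -0.1
 t 5.51 tip [460.5 -97.6 100.9] F [-0.38  0.34 -0.32] gap 0.2
```

View pics/s1.png

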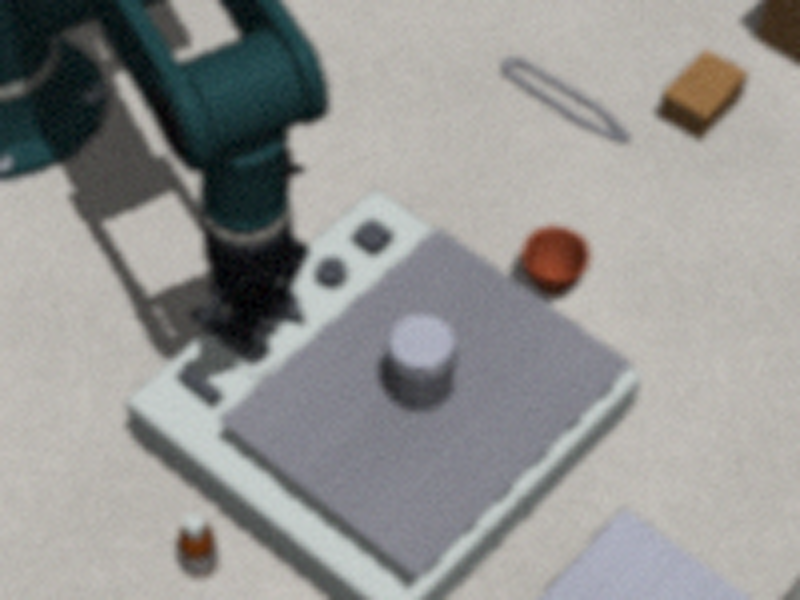

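View pics/t1.png

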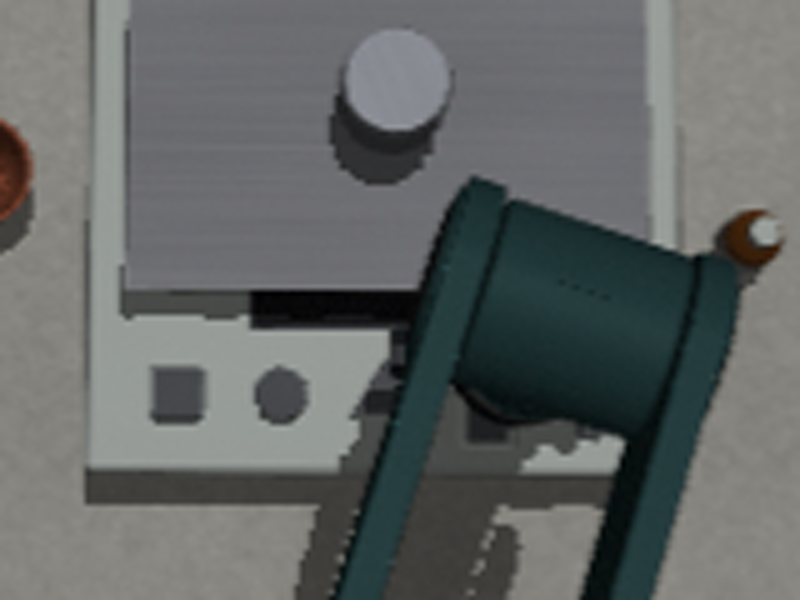

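The fingertips at about (255,352) in the scene zoom hide the rocker, as they should. The bar key is clear beside them, at (200,382).

Run:
```python
from geo import *
p=sc(-104,-58)
print(go(p,78,vel=10,contact_N=7)); st("press")
go(p,110,vel=60); st("up")
go(p,150,vel=100)
q=sc(-120,58); go(q,150,vel=120); st("over round")
cv2.imwrite("pics/s2.png",cv2.resize(r.capture("scene")[120:270,150:350],(800,600),interpolation=cv2.INTER_CUBIC))
cv2.imwrite("pics/t2.png",cv2.resize(r.capture("top")[140:260,190:350],(800,600),interpolation=cv2.INTER_CUBIC))
```

```text
True
press t 7.01 tip [461.6 -97.6  86.5] F [ 0.84 -1.36  2.41] gap -0.0
up t 7.55 tip [460.  -97.5 110.4] F [0.35 0.45 0.47] gap -0.1
over round t 9.22 tip [446.2  18.5 149.9] F [-0.19 -1.19  0.24] gap 0.1
```

View pics/s2.png

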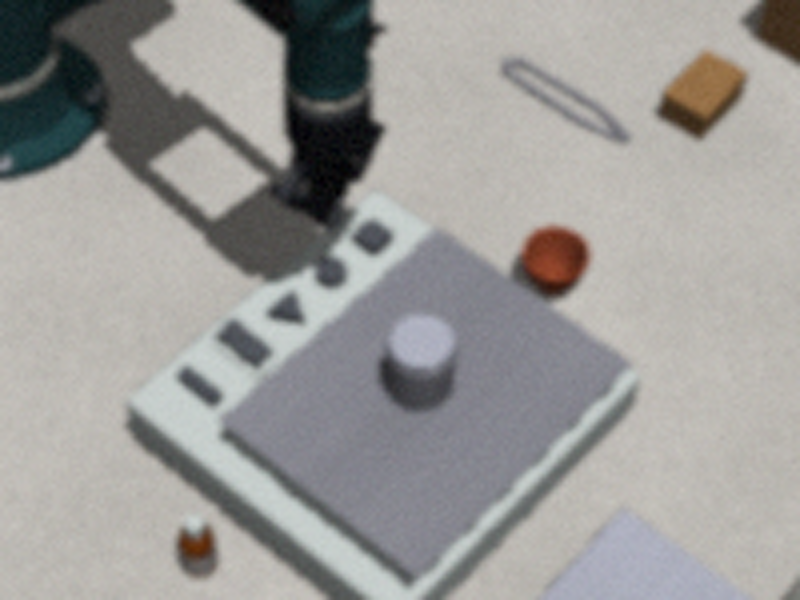

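View pics/t2.png

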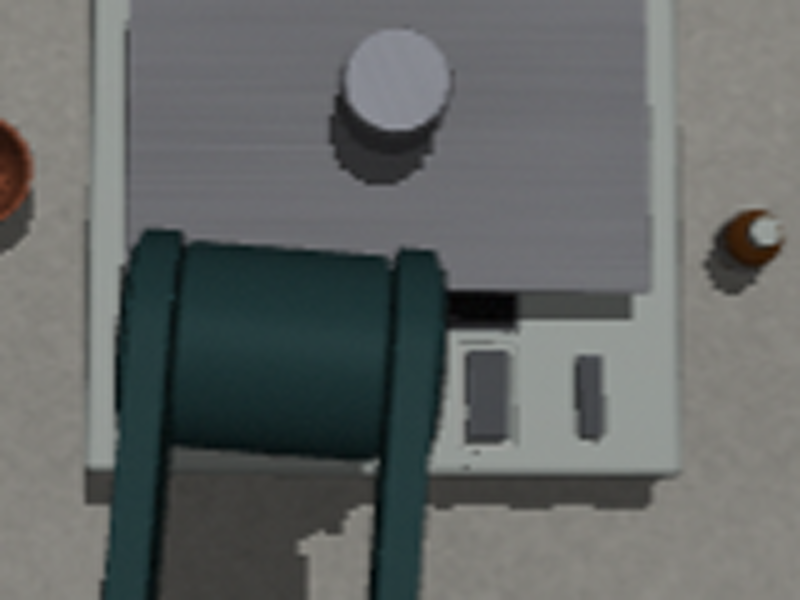

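Run:
```python
from geo import *
im=r.capture("top"); cv2.imwrite("pics/t3full.png",im); a=cv2.imread("pics/top0.png")
b=np.hstack([cv2.resize(x[200:240,272:322],(400,320),interpolation=cv2.INTER_NEAREST) for x in (a,im)])
sc_=r.capture("scene");s0=cv2.imread("pics/scene0.png")
d=np.hstack([cv2.resize(x[190:225,190:235],(400,280),interpolation=cv2.INTER_NEAREST) for x in (s0,sc_)])
cv2.imwrite("pics/cmp3.png",np.clip(np.vstack([b,d])*1.5,0,255).astype(np.uint8))
print(a[208:232,287].max(1).tolist());print(im[208:232,287].max(1).tolist())
```

```text
[104, 145, 82, 64, 62, 63, 63, 63, 63, 62, 62, 63, 62, 62, 63, 62, 64, 62, 61, 62, 64, 146, 143, 143]
[112, 156, 79, 76, 76, 77, 77, 77, 76, 77, 76, 76, 76, 77, 76, 76, 76, 76, 76, 56, 80, 158, 154, 153]
```

View pics/cmp3.png

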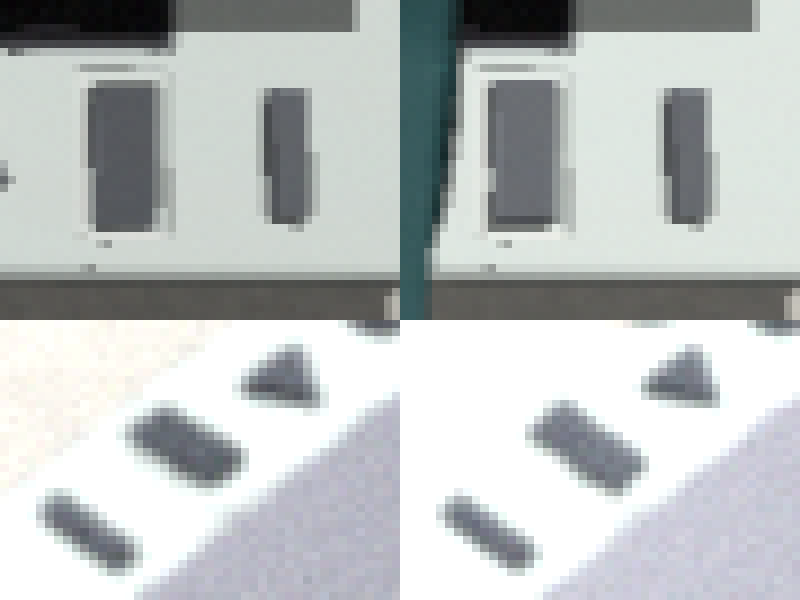

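The rocker has tilted: its face is brighter, and the front end is now raised and shows a dark front face. I'm pressing it once more, slowly, to make sure it is fully on.

Run:
```python
from geo import *
p=sc(-100,-58); go(p,150,vel=200); go(p,93,vel=100); st("pre")
print(go(p,79,vel=8,contact_N=8)); st("press")
go(p,120,vel=80)
q=sc(-120,58); go(q,120,vel=150); st("over round")
im=r.capture("top"); print(im[208:232,287].max(1).tolist())
go(q,88,vel=60); st("pre")
print(go(q,76.5,vel=8,contact_N=5.5)); st("press")
r.hold(0.1); st("held")
```

```text
pre t 10.88 tip [464.2 -97.3  93.5] F [ 0.51 -0.59 -0.02] gap 0.0
True
press t 12.07 tip [465.2 -97.5  84.6] F [-0.43 -0.1   4.52] gap 0.3
over round t 13.6 tip [446.2  18.5 119.9] F [-1.46 -0.14  0.31] gap -0.1
[111, 126, 74, 74, 74, 74, 74, 74, 74, 74, 74, 74, 74, 74, 75, 75, 74, 74, 73, 38, 79, 157, 152, 153]
pre t 14.33 tip [446.2  18.9  87.9] F [-0.55  0.37  0.02] gap 0.0
True
press t 15.68 tip [446.2  18.9  77.3] F [-0.87  0.7   5.06] gap 0.1
held t 15.78 tip [446.1  18.9  77.4] F [-1.24  0.1   3.88] gap -0.1
```

Run:
```python
from geo import *
q=sc(-120,58); go(q,135,vel=80)
t=[565,62]; go(t,135,vel=120); go(t,118,vel=60); st("pre pan")
print(go(t,105,vel=10,contact_N=4.5)); st("pan")
go(t,135,vel=60)
s=sc(-120,116); go(s,135,vel=120); go(s,88,vel=80); st("pre sq")
print(go(s,76.5,vel=8,contact_N=5.5)); st("press")
r.hold(0.1); st("held")
go(s,140,vel=80); 
r.move_to([350,200,260],ROT); st("end")
for n in ["scene","top"]:
    cv2.imwrite(f"pics/{n}9.png",r.capture(n))
```

```text
pre pan t 18.29 tip [564.4  61.9 117.1] F [ 0.81 -0.5   0.5 ] gap -0.1
True
pan t 19.26 tip [565.   62.  108.3] F [ 0.64 -0.38  4.86] gap -0.1
pre sq t 21.75 tip [447.6  76.9  88.2] F [ 0.38  0.36 -0.05] gap 0.3
True
press t 23.11 tip [447.3  76.9  77.3] F [-0.97  0.21  4.17] gap -0.3
held t 23.21 tip [447.3  76.9  77.4] F [-0.26  0.71  5.07] gap -0.0
end t 24.93 tip [350.  199.5 244.8] F [ 0.16 -0.07 -0.83] gap -0.2
```

View pics/top9.png

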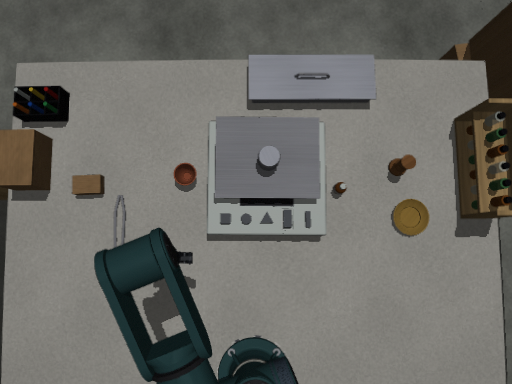

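View pics/scene9.png

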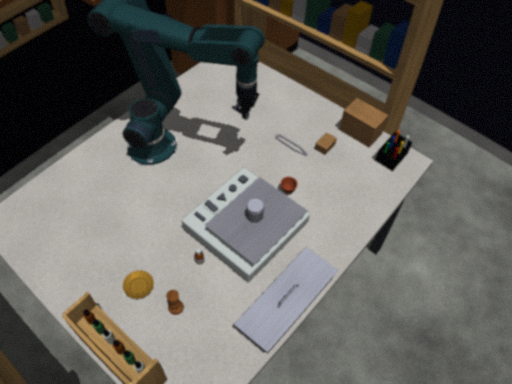

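The tin at (269,156), the bowl, flask, carton, tongs and dish are all where they were, the rocker still shows its front end raised, and the arm is clear at about 245 mm tip height.

Run:
```python
from station import r
r.close_job(); print(r.get_state()["time"])
```

```text
the job is handed in; nothing more can be done
the job is handed in; nothing more can be done
```

I did the four steps in order with closed fingertips, and handed the job in at about 25 s of the 48 s allowed. No verdict is reported, so the evidence is the force readings and the pictures.

| Step | What happened | Tool force |
|---|---|---|
| Rocker, first push | tilted; stopped at 86.5 mm tip height | 7 N stop |
| Rocker, second push | went lower, to 84.6 mm | 8 N stop |
| Round key | down about 4.7 mm | about 5 N |
| Pan, about 100 mm left of the tin | sank about 4 mm | about 5 N |
| Square key | down about 4.7 mm | about 5 N |

**Rocker:** I pushed it a second time because the first push was not clearly complete. The pictures show its front end raised afterwards, but I could not measure its angle.

**Final pictures:** The tin and the other loose things show no visible shift, and the arm stands clear of everything. I saw the keys and pan look normal but did not measure that they had sprung back.

**Disagreements:** The two cameras placed the scale about 5 mm apart, and I used a position close to the top camera's. The networks missed the square key, so I read its position from the picture.

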